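Mesh the mixing paddle in its drive and hold it home

TASK

Lift the mixing paddle (the tool with two flat upright vanes) out of the tool rest, stand its stem in the drive socket of the mixer base, and turn it under light pressure until its cross-shaped foot drops into the cross slots. Then push it fully home against the ejector spring, collar flush on the socket, and keep gripping and pressing: the program finishes while still holding it home. Leave the other two tools and the things on the counter where they are.

Things in the scene. Friction and masses are not known exactly. Their poses are not given: they have to be found in the camera images.
- paddle: Mixing paddle, steel, grey plastic grip, about 0.3 kg, upright. Origin: centre of its collar's underside; z up the stem. Collar 54 mm dia, z 0 to 6 mm. Stem 18 mm dia up to z 77 mm. Two upright vanes 5 mm thick, along its y axis, out to 42 mm each side, z 12 to 48 mm. Below the collar a cross-shaped foot and a nose (see nose)
- grip (a point): centre of the paddle's flat grip block, 95 mm above the paddle's origin, axes as the paddle's: 44 mm along x, 14 mm thick along y (fingers close along y), z from 77 to 113 mm above the paddle's origin
- nose (a point): tip of the paddle's nose, 28 mm below the paddle's origin. The foot: two crossing bars along the paddle's x and y axes, each 40 mm long, 9 mm wide, reaching 18 mm below the origin, lower edges rounded; under it the nose, 10 mm long, 9 mm dia tapering to 4 mm
- rack: White tool rest, fixed, 100 x 320 x 50 mm (x, y, z), origin centre of underside, three through holes 46 mm dia at y = -105, 0, +105 mm. The three tools stand in them, collars on its top, in any order; 30 mm of lift frees a tool; their grips reach 163 mm above the counter
- mixer_base: Mixer base, fixed: white motor housing 210 mm square, 72 mm tall, with a low open steel pan (200 mm dia, rim 108 mm above the counter), in its middle a steel boss 68 mm dia holding the drive socket. Origin: centre of underside. Its yaw says nothing about the slots' angle
- socket (a point): Centre of the socket's mouth on the boss's flat top, 115 mm above the counter, z up; x, y as the mixer base, NOT as the slots. Two crossing slots, 13 mm wide, 45 mm long, over 30 mm deep, at an angle that differs each time (seen from above, not reported) and cannot be turned. The foot fits every 90 degrees, within about 5 degrees
- ejector (a joint): spring pin deep in the socket, 0 up, 0.010 m when the paddle is home; 6 N starts it, 10 N at home, more than the paddle's weight. At a wrong angle only the nose enters and the cross rests on the boss, collar 18 mm above it; at the right angle it drops, meets the pin after 8 mm, and after 18 mm the collar lies on the boss
- disc_tool: other tool: same foot, stem and grip, with one round flat disc 80 mm dia; to be left
- hook_tool: other tool: same foot, stem and grip, with a curled hook on one side; to be left
- jar: closed jar, 60 mm dia, 90 mm tall, origin under its centre; bystander
- label_roll: roll of blank labels standing on end, 70 mm dia, 50 mm tall; bystander
- cup: steel cup 70 mm dia, 80 mm tall; bystander
- bowl: steel bowl 120 mm dia, 50 mm tall; bystander
- spatula: spatula lying along the counter's far edge; bystander
There are look-alikes about, which are no part of the job. What is shaped like the paddle but brown, orange or pink is not meant.

How it is judged:
By the outcome, as a careful person would: the job done as asked, in the order asked, and still so for the second after the job is handed in, while the arm keeps its last pose, push and grip.
It also fails if it takes over 64 s, if anything falls off the work surface, if the arm or the gripper's body presses on something with over 40 N, if the wrist force passes 120 N, or if a joint passes its speed limit or range.

ROBOT

A 6-joint arm with a two-finger parallel gripper is mounted at the origin on the work surface. World frame = base frame: x ahead of the robot, y to its left, z up, the work surface at z = 0. Lengths are in m, angles in rad, forces in N, time in s.
With the tool pointing down it reaches from about 0.375 to 0.9 m from the base axis. Payload 3.1 kg.
Tool frame: the origin (TCP) lies midway between the tips of the shut fingers; the grasp point (between the pads) lies 19 mm behind it; x points along the fingers, z is the direction in which the jaws open and shut, and the axes are right-handed (so a half turn about x gives the same grasp; the last joint's range is limited). The gripper opens to 85 mm and grips with 20 to 120 N. Pads are 22 mm wide; open, the fingers measure 114 mm over their backs; the gripper's body (76 mm by 85 mm) begins 54 mm behind the grasp point. The pads swing forward as they close: fully open they stand 13 mm farther back than shut.
Start: joints at [1.058, 0.527, 1.433, -0, 1.181, -0.178], TCP at [0.205, 0.59, 0.209] pointing down, gripper open.
Joint ranges: [-3.08, 3.08], [-0.75, 2.2], [0.22, 2.44], [-1.43, 4.57], [0, 2.65], [-2.85, 2.85]. Speed limits (rad/s): [2.79, 2.79, 3.14, 3.14, 3.14, 3.14].

INTERFACE

Orientations are given as a unit quaternion [x, y, z, w].
In Python, from station import status, snapshot, camera_params, ticket gives the robot as it stands.
- The arm moves only by the tool arm_command, never from a script. Its argument "series" is a list that holds one entry, the list of rows, each a list of 4 numbers: the shift along the tool's x, y, z in mm, then the turn about the tool's x in rad. A call has 1 to 10 rows; each row shifts and turns the commanded pose from where the row before left it, along the tool's axes as they then stand; what a row does not reach is not made up. A row lasts 1/10 s, in which the tool goes at most 50 mm and 8.59 degrees, less where a joint would pass 70% of its speed; a pose out of reach is approached as far as the arm can. A call is refused whole if a number of a shift passes 50 or a number of a turn 0.15, either way. A call with a gripper value outside its range is refused whole. "jaw" is the opening in per cent of the stroke, from 0 (shut) to 100 (fully open), set as the call begins (left out, the last holds). The fingers move at their own pace and stop on an object; "force" is the grip in N (left out, the last holds). Time passes only in rows, so rows that do not move let the fingers close. It gives the time, the measured TCP pose, the force and the opening at its end, in the units of the state.
- status.sense(): the state, without advancing time (a new reading comes with each control period).
- snapshot(name): name is "scene" or "top" or "wrist"; returns the picture (480x640x3 uint8, red, green, blue); there is no depth.
- camera_params(name): a dict with "fovy" (degrees; the focal length in pixels is half the picture's height over the tangent of half this angle, whatever the lens; pixels are square), "cx", "cy" (the principal point, pixels), "extrinsics" (4x4, takes a point from camera to world coordinates); the wrist camera has in their place "mount" (4x4, takes a point from camera to tool coordinates, whose origin is the TCP and whose axes are the tool frame's). Camera axes: x right, y down, z forward; pixel columns grow to the right and rows downward; lengths in m; the calibration is good to about 2 mm. A picture is of the moment at which its call begins: read the wrist's pose just before it. camera_params takes no time and is no camera call.
- ticket.sign_off(): hands the job in, once; it reports no verdict.
The state is a dict: "t": time; "q": joint angles; "qd": joint speeds; "tau": joint torques, N m; "tcp_pos": TCP position; "tool_rot": TCP orientation; "force": force on the tool from outside, world axes, zero at the start; "ft_torque": the same for the moment, N m; "finger_gap": opening from 0.0 (shut) to 1.0 (fully open).
Only numpy, scipy, OpenCV 4.12 (cv2) and the standard library are available. Lean on these libraries where they do the work, as an engineer would, in place of code of your own. Each camera call takes 0.05 s, during which the arm holds its last target. There are 200 camera calls.

## Working session

There is one attempt and no reset: what is moved stays moved. The work goes in short steps, Python scripts to look and compute and a tool call to move; the robot and the scene stay as the last step left them, time stands still between calls to the robot, and variables do not carry over. Pictures are saved under pics/ and viewed, about 8 in all and at most 12, crops included, and the job is handed in when it is done.

Besides the shell and the picture viewer there is one more tool, called after "Call:" as name([rows], argument=value, ...), one row to a line, values as JSON. arm_command: Moves the arm, as the interface text tells. Its arguments: {"type":"object","properties":{"series":{"type":"array"},"jaw":{"type":"number"},"force":{"type":"number"}},"required":["series"]}

```bash
mkdir -p pics
python3 - <<'E'
from station import status,snapshot,camera_params
import cv2,numpy as np
np.set_printoptions(precision=4,suppress=True)
s=status.sense();print({k:np.round(s[k],3) for k in s})
for n in("top","scene"):
    im=snapshot(n);cv2.imwrite(f"pics/{n}0.png",im[:,:,::-1]);p=camera_params(n);print(n,p['fovy'],p['cx'],p['cy']);print(p['extrinsics'])
p=camera_params('wrist');print(p)
E
```

```text
{'t': np.float64(0.0), 'q': array([ 1.058,  0.528,  1.434,  0.   ,  1.181, -0.178]), 'qd': array([ 0.001, -0.002,  0.001, -0.002, -0.   , -0.001]), 'tau': array([ -0.002, -44.235, -17.802,  -0.   ,   0.009,   0.   ]), 'tcp_pos': array([0.204, 0.59 , 0.208]), 'tool_rot': array([-0.41 ,  0.577,  0.41 ,  0.575]), 'force': array([ 1.   , -0.366, -0.548]), 'ft_torque': array([-0.022,  0.074, -0.033]), 'finger_gap': np.float64(1.0)}
top 42.63712051937208 316.96570256453737 223.99055420531135
[[-0.0057 -0.9831  0.1829  0.2521]
 [-1.      0.0064  0.0035  0.1391]
 [-0.0046 -0.1829 -0.9831  1.5637]
 [ 0.      0.      0.      1.    ]]
scene 55.961691599205366 316.9192567002206 236.87347913550198
[[ 0.6111  0.5075 -0.6074  1.1834]
 [ 0.7913 -0.3755  0.4825 -0.4141]
 [ 0.0168 -0.7755 -0.6311  0.7898]
 [ 0.      0.      0.      1.    ]]
{'fovy': 68.8320017005749, 'cx': 316.40413177850377, 'cy': 241.81999567933457, 'mount': array([[ 0.0012, -0.3051,  0.9523, -0.1639],
       [ 0.0008, -0.9523, -0.3051,  0.0769],
       [ 1.    ,  0.0012, -0.0009, -0.0008],
       [ 0.    ,  0.    ,  0.    ,  1.    ]])}
```

View pics/top0.png

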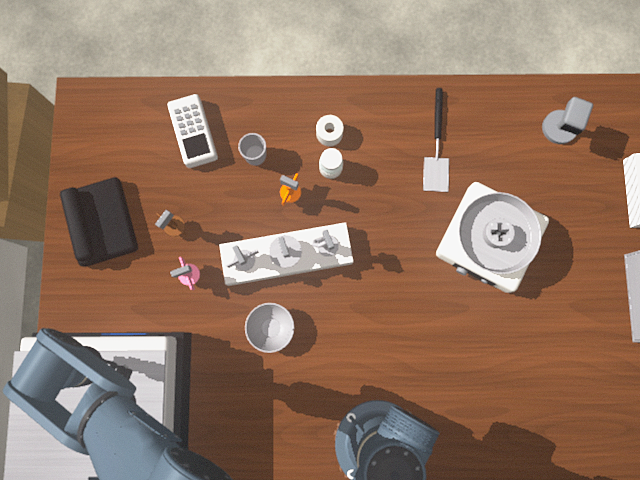

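View pics/scene0.png

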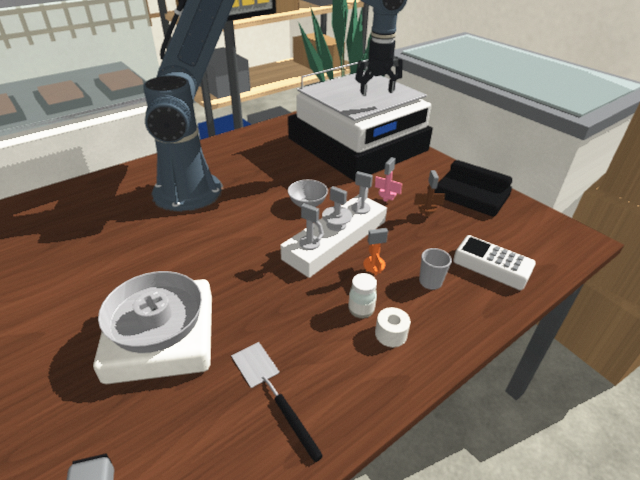

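The top view shows the rack tools at about (240,257), (286,247; the disc) and (329,240), and the mixer socket at (499,232). The scene view shows the same rack. I need a zoom to tell the paddle from the hook.

Run:
```python
import cv2,numpy as np
a=cv2.imread('pics/top0.png');b=cv2.imread('pics/scene0.png')
A=cv2.resize(a[215:290,215:365],(800,400),interpolation=cv2.INTER_CUBIC)
c=cv2.resize(a[205:260,470:530],(218,200),interpolation=cv2.INTER_CUBIC)
B=cv2.resize(b[160:280,270:410],(233,200),interpolation=cv2.INTER_CUBIC)
o=np.zeros((600,800,3),np.uint8);o[:400]=A;o[400:,:218]=c;o[400:,230:463]=B
cv2.imwrite('pics/crop1.png',o)
```

```text
(no output)
```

View pics/crop1.png

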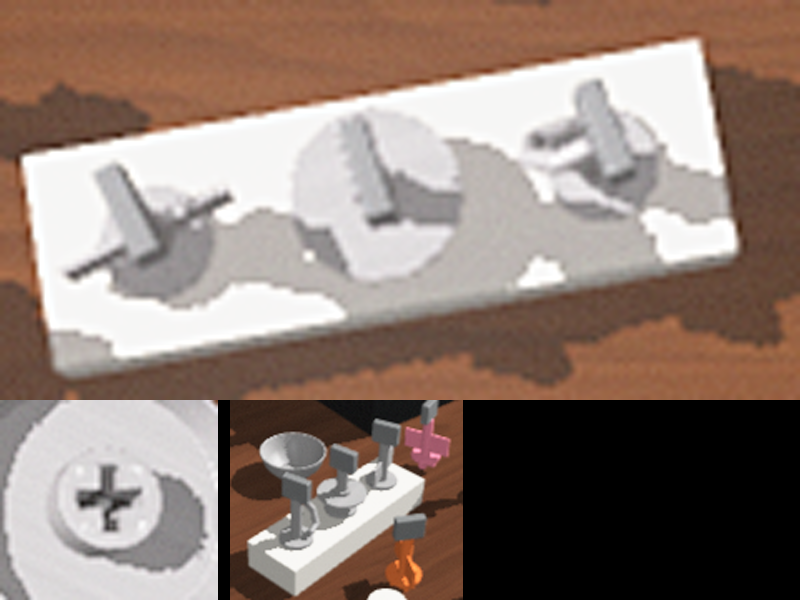

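The paddle is the leftmost rack tool: vanes from about (228,266) to (258,252), grip at about (239,254). The disc is in the middle and the hook on the right. The slots are visible around (499,232).

```bash
cat > h.py <<'E'
from station import status,snapshot,camera_params
import cv2,numpy as np
from scipy.spatial.transform import Rotation as R
np.set_printoptions(precision=4,suppress=True)
def cam(n,s=None):
    p=camera_params(n)
    if n!='wrist': E=p['extrinsics']
    else:
        T=np.eye(4);T[:3,:3]=R.from_quat(s['tool_rot']).as_matrix();T[:3,3]=s['tcp_pos'];E=T@p['mount']
    return 240/np.tan(np.radians(p['fovy']/2)),p['cx'],p['cy'],np.array(E)
def ray(c,uv,z):
    f,cx,cy,E=c;d=E[:3,:3]@[(uv[0]-cx)/f,(uv[1]-cy)/f,1];o=E[:3,3];return o+d*(z-o[2])/d[2]
def proj(c,P):
    f,cx,cy,E=c;q=E[:3,:3].T@(np.array(P)-E[:3,3]);return np.array([cx+f*q[0]/q[2],cy+f*q[1]/q[2]])
def delta(s,P,d=None):
    """tool-frame shift mm to put TCP at P; turn about tool x so z lies along horizontal dir d (mod pi)"""
    M=R.from_quat(s['tool_rot']).as_matrix();sh=M.T@(np.array(P)-s['tcp_pos'])*1000
    a=None
    if d is not None:
        v=M.T@np.append(d,0);a=np.arctan2(-v[1],v[2]);a=(a+np.pi/2)%np.pi-np.pi/2
    return sh,a
E
python3 - <<'E'
from h import *
c=cam('top')
v=[ray(c,p,.095) for p in((228.1,265.6),(258.1,252.1))];print('vane',v,np.mean(v,0))
d=v[0][:2]-v[1][:2];print(np.degrees(np.arctan2(*d[::-1])),np.linalg.norm(d))
# grip top face centre: crop corners approx (97,170),(120,163),(160,250),(132,265)->top face
g=ray(c,(215+124/5.333,215+208/5.333),.163);print('grip',g)
sk=ray(c,(499.5,232),.115);print('socket',sk)
s=status.sense();print(R.from_quat(s['tool_rot']).as_matrix())
print(delta(s,[g[0]-.1,g[1],.3],d),proj(c,np.append(g[:2],.163)))
E
```

```text
vane [array([0.4251, 0.3582, 0.095 ]), array([0.4574, 0.2866, 0.095 ])] [0.4413 0.3224 0.095 ]
114.2195181085071 0.07857824431026456
grip [0.4437 0.3253 0.163 ]
socket [ 0.4993 -0.2913  0.115 ]
[[-0.001  -0.9448  0.3276]
 [-0.0017  0.3276  0.9448]
 [-1.      0.0004 -0.0019]]
(array([ -91.4504, -218.3151, -204.5198]), np.float64(-0.7564638476353372)) [238.2515 254.0024]
```

Call:
arm_command([
  [[-15,-30,-15,0],[-15,-30,-15,0],[-15,-35,-18,0],[-10,-35,-20,0],[-8,-35,-20,0],[-8,-35,-20,0],[-8,-35,-20,0],[-3,-35,-20,0],[0,-35,-18,0],[0,-8,-6,0]],
])

```text
t: 1.1
tcp_pos: [0.4468, 0.3227, 0.2909]
tool_rot: [-0.409, 0.577, 0.408, 0.577]
force: [0.4, -0.1, 0.3]
finger_gap: 1.004
```

Call:
arm_command([
  [[0,0,0,-0.126],[0,0,0,-0.126],[0,0,0,-0.126],[0,0,0,-0.126],[0,0,0,-0.126],[0,0,0,-0.126],[0,0,0,0],[0,0,0,0]],
])

```text
t: 1.9
tcp_pos: [0.4435, 0.3257, 0.2908]
tool_rot: [-0.593, 0.385, 0.594, 0.385]
force: [0.4, 0.4, -0.6]
finger_gap: 0.997
```

Run:
```python
from h import *
s=status.sense();im=snapshot('wrist');cv2.imwrite('pics/w1.png',im[:,:,::-1])
print(s['t'],s['tcp_pos'],s['tool_rot'],s['q'],s['force'])
print(proj(cam('wrist',s),[.4437,.3253,.163]))
```

```text
1.9 [0.4435 0.3257 0.2908] [-0.593   0.385   0.5935  0.3845] [ 0.4302  0.3382  1.5163  0.0002  1.288  -1.5608] [ 0.4339  0.3651 -0.6297]
[317.7122 224.9407]
```

View pics/w1.png

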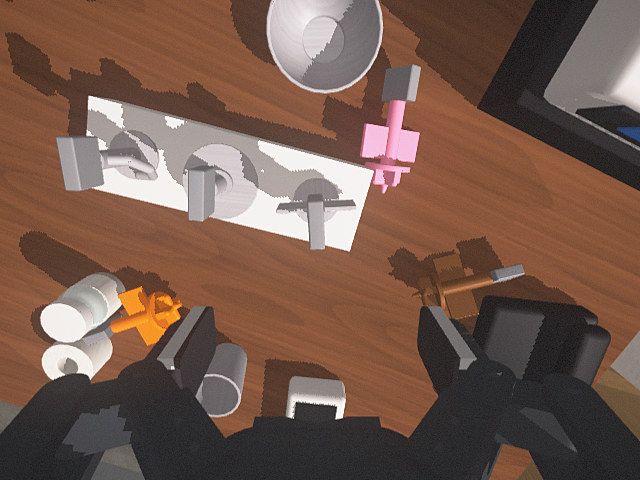

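The paddle is the right-hand tool in the rack: vanes at (277–356, 206), grip from (309,199) to (325,249). Its yaw is aligned with the jaws to within about 1–2°. I'll check it numerically.

Run:
```python
from h import *
s=status.sense();c=cam('wrist',s);im=cv2.imread('pics/w1.png')
M=R.from_quat(s['tool_rot']).as_matrix()
o=np.array([.4437,.3253,0])
for ax in(-.022,.022):
    print('top edge y',ax,proj(c,o+M[:,1]*ax+[0,0,.163]))
hsv=cv2.cvtColor(im[185:265,265:365],cv2.COLOR_BGR2GRAY)
cv2.imwrite('pics/z1.png',cv2.resize(im[175:265,260:370],(770,630)[:2],interpolation=cv2.INTER_CUBIC)[:600])
for r in(230,235,240,245):print(r,hsv[r-185,38:66])
for cc in(312,317,322):print(cc,hsv[5:75,cc-265])
for cc in(280,290,300,335,345,352):print(cc,hsv[10:35,cc-265])
```

```text
top edge y -0.022 [317.7704 248.9573]
top edge y 0.022 [317.8751 199.4914]
230 [243 243 244 245 254 175 108 167 174 171 171 169 172 171 179 176 176 179
 181 179 187 222 249 244 243 243 244 243]
235 [243 243 243 244 249 255  88 147 176 172 172 172 174 172 172 178 178 180
 180 181 179 210 252 245 243 243 243 243]
240 [165 168 200 216 240 255 121 137 180 173 171 174 174 176 176 178 178 180
 181 182 181 190 252 245 244 243 243 243]
245 [113 112 112 110 111 107 100 131 176 173 172 175 175 180 176 177 178 178
 180 183 183 189 169 214 216 250 255 254]
312 [139 133 136 140 112 100 104 103 103 103 105 116 145 170 175 175 174 171
 171 167 173 173 171 174 171 171 173 173 170 175 173 172 166 173 168 172
 172 173 172 173 171 170 173 174 171 172 171 169 169 170 173 171 172 175
 176 173 175 174 179 145 110 104 104 103 109 107 108 107 108 113]
317 [137 135 140 132 108 105 102 108 102 104 104 126 153 173 176 176 180 174
 175 174 174 173 176 179 177 175 171 175 177 175 177 176 172 177 176 178
 176 175 174 174 179 178 172 177 176 172 173 177 175 174 176 178 174 174
 175 176 174 173 180 125 100 112 107 
[... 259 characters left out ...]
3 180 188 204 146 101 104 109 108 104 105 107 103 106 104]
280 [166 173 167 238 244 244 248 228 135 102 112 116 117 108 152 206 208 208
 218 243 245 243 243 243 243]
290 [172 167 171 162 159 250 222 124 108 114 118 119 114 120 133 128 204 217
 244 244 243 243 243 243 243]
300 [134 134 130 131 129 209 189 131 110 116 119 118 107 125 128 188 211 207
 208 204 211 204 222 244 245]
335 [139 135 134 130 206 161 110 117 122 115 112 117 204 220 216 215 208 208
 234 237 244 244 243 243 243]
345 [243 244 244 251 234 139 113 119 121 114 105 171 207 216 210 217 243 245
 244 243 243 243 243 243 243]
352 [244 244 245 252 195 105 114 113 118 111 108 199 215 213 215 243 244 244
 244 243 244 244 243 243 243]
```

Call:
arm_command([
  [[0,0,-2,-0.06],[20,0,0,0],[25,0,0,0],[25,0,0,0],[25,0,0,0],[25,0,0,0],[20,0,0,0],[15,0,0,0],[8,0,0,0],[0,0,0,0]],
], jaw=80)

```text
t: 2.95
tcp_pos: [0.4442, 0.3234, 0.1271]
tool_rot: [-0.604, 0.367, 0.605, 0.366]
force: [-0.3, -0.1, 0.3]
finger_gap: 0.805
```

Call:
arm_command([
  [[0,0,0,0],[0,0,0,0],[0,0,0,0],[0,0,0,0],[0,0,0,0],[0,0,0,0],[0,0,0,0],[0,0,0,0]],
], jaw=0, force=90)

```text
t: 3.75
tcp_pos: [0.4452, 0.3243, 0.1291]
tool_rot: [0.605, -0.366, -0.605, -0.367]
force: [-1.0, 2.2, 5.2]
finger_gap: 0.134
```

Call:
arm_command([
  [[-5,0,0,0],[-10,0,0,0],[-15,0,0,0],[-20,0,0,0],[-30,0,0,0],[-30,0,0,0],[-30,0,0,0],[-20,0,0,0],[0,0,0,0],[0,0,0,0]],
])

```text
t: 4.75
tcp_pos: [0.4443, 0.3231, 0.2876]
tool_rot: [-0.605, 0.367, 0.605, 0.366]
force: [-0.0, -0.1, -4.6]
finger_gap: 0.133
```

Run:
```python
from h import *
s=status.sense();print(s['t'],s['tcp_pos'],s['q'],s['force'],s['ft_torque'],s['finger_gap'])
# above the socket, stem offset for view: tcp z .36
sk=np.array([.4993,-.2913]);print(R.from_quat(s['tool_rot']).as_matrix())
print(delta(s,[*sk,s['tcp_pos'][2]]))
im=snapshot('wrist');cv2.imwrite('pics/w2.png',im[:,:,::-1])
```

```text
4.75 [0.4443 0.3231 0.2876] [ 0.4255  0.3401  1.5227 -0.0003  1.2799 -1.6273] [-0.0273 -0.1392 -4.5508] [-0.0237 -0.0045 -0.0247] 0.13284761166500123
[[-0.0009 -0.886  -0.4636]
 [-0.0007 -0.4636  0.886 ]
 [-1.      0.0012 -0.0002]]
(array([   0.3765,  236.1123, -569.9004]), None)
```

View pics/w2.png

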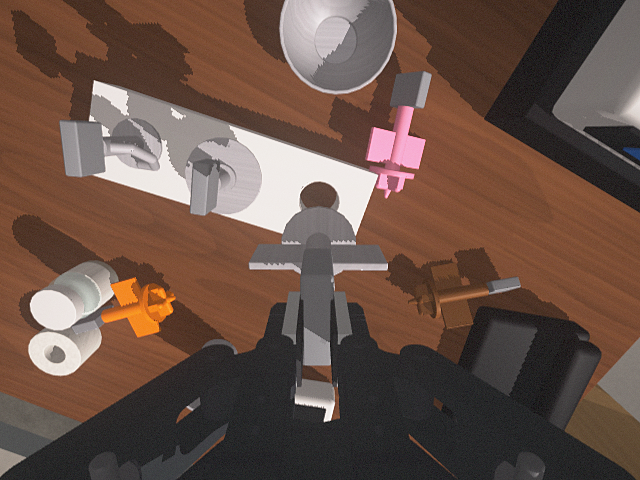

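The paddle is held upright and clear of the rack, its vanes square to the camera at row ~257. Next: raise it, carry it to the mixer, and look into the socket from above with the wrist camera.

Call:
arm_command([
  [[-25,0,0,0],[-35,0,-5,0],[0,8,-25,0],[0,12,-40,0],[0,13,-46,0],[0,13,-46,0],[0,13,-46,0],[0,13,-46,0],[0,13,-46,0],[0,13,-46,0]],
])

```text
t: 5.8
tcp_pos: [0.5175, -0.03, 0.3459]
tool_rot: [-0.603, 0.367, 0.606, 0.366]
force: [2.5, 1.0, -3.3]
finger_gap: 0.135
```

Call:
arm_command([
  [[0,13,-46,0],[0,13,-46,0],[0,13,-46,0],[0,13,-46,0],[0,13,-46,0],[0,12,-35,0],[0,6,-13,0],[0,0,0,0.1],[0,0,0,0.14],[0,0,0,0.14]],
])

```text
t: 6.8
tcp_pos: [0.5729, -0.3123, 0.3454]
tool_rot: [-0.522, 0.475, 0.525, 0.475]
force: [-1.0, -0.0, -3.8]
finger_gap: 0.132
```

Call:
arm_command([
  [[0,0,0,0.14],[0,0,0,0.14],[0,0,0,0.125],[0,0,0,0],[0,0,0,0]],
])

```text
t: 7.3
tcp_pos: [0.5734, -0.3124, 0.3465]
tool_rot: [-0.419, 0.569, 0.421, 0.569]
force: [-0.2, -0.0, -3.1]
finger_gap: 0.132
```

Run:
```python
from h import *
s=status.sense();im=snapshot('wrist');cv2.imwrite('pics/w3.png',im[:,:,::-1])
print(s['t'],s['tcp_pos'],s['tool_rot'],s['q'],s['force'])
print(proj(cam('wrist',s),[.4993,-.2913,.115]))
```

```text
7.3 [ 0.5734 -0.3124  0.3465] [-0.4186  0.5693  0.4209  0.5688] [-0.6697  0.4579  1.1698  0.0001  1.5172 -1.9407] [-0.2254 -0.0466 -3.1392]
[315.6988 130.1911]
```

View pics/w3.png

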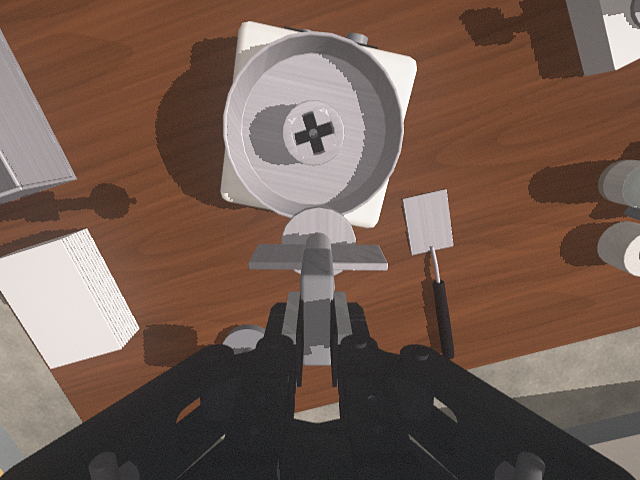

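The cross slots are clear at (314,132), tilted about 15–20°. The paddle's vanes lie at row ~257 and the collar's near edge at row 208. I'll measure the slot centre and angle, and where the paddle sits in the tool frame.

Run:
```python
from h import *
s=status.sense();c=cam('wrist',s);im=cv2.imread('pics/w3.png');g=cv2.cvtColor(im,cv2.COLOR_BGR2GRAY)
M=R.from_quat(s['tool_rot']).as_matrix()
roi=g[98:166,280:348];n,L,st,ce=cv2.connectedComponentsWithStats((roi<110).astype(np.uint8))
yy,xx=np.mgrid[98:166,280:348];m=np.hypot(xx-314,yy-132)<26
m&=(roi<110);ys=yy[m];xs=xx[m];print(m.sum(),xs.mean(),ys.mean())
P=np.array([ray(c,(x,y),.115) for x,y in zip(xs,ys)])
q=(P-s['tcp_pos'])@M[:,1:]   # tool y,z
o=q.mean(0)
for _ in range(5):
    d=q-o;r=np.hypot(*d.T);th=np.arctan2(-d[:,0],d[:,1]) # rotation about +x taking z to this dir
    a=np.angle(np.sum(r**4*np.exp(4j*th)))/4
    u=np.array([-np.sin(a),np.cos(a)]);v=np.array([np.cos(a),np.sin(a)])
    e=d@np.c_[u,v]; o=o+np.c_[u,v]@((np.percentile(e,1.5,0)+np.percentile(e,98.5,0))/2)
print('ctr tool y,z mm',o*1000,'angle',a,'ext',np.percentile(e,1.5,0),np.percentile(e,98.5,0))
print('world',s['tcp_pos']+M[:,1:]@o, 'boss')
# boss top circle
w=(g[85:180,270:360]>150).astype(np.uint8)
# paddle collar edges predicted with origin at tool x=+0.077,y=0,z=0
def T(x,y,z): return proj(c,s['tcp_pos']+M@np.array([x,y,z]))
h=.078
print('collar top near',T(h-.006,.027,0),'left',T(h-.006,0,-.027),'right',T(h-.006,0,.027))
print('vane top near',T(h-.048,.0025,.042),T(h-.048,-.0025,.042),T(h-.048,.0025,-.042),T(h-.012,.0025,.042))
print(g[200:280,380].tolist());print(g[200:280,260].tolist());print(g[195:225,319].tolist());print(g[262,240:260],g[262,380:400])
```

```text
774 313.4173126614987 132.87467700258398
ctr tool y,z mm [73.4169 -4.1822] angle -0.3152440630379174 ext [-0.0202 -0.0207] [0.0202 0.0207]
world [ 0.5022 -0.2949  0.3471] boss
collar top near [317.9523 206.1763] left [279.7539 243.6178] right [355.9936 243.706 ]
vane top near [389.0408 261.7352] [388.5034 269.5765] [247.1334 261.5641] [378.7981 242.984 ]
[246, 247, 247, 248, 250, 252, 254, 255, 255, 255, 248, 231, 156, 80, 67, 74, 78, 84, 88, 91, 87, 94, 95, 95, 95, 91, 90, 93, 97, 96, 94, 96, 92, 91, 98, 104, 98, 91, 95, 88, 88, 95, 92, 93, 91, 90, 80, 82, 117, 136, 115, 105, 106, 108, 102, 97, 95, 93, 98, 106, 104, 100, 100, 155, 183, 183, 183, 183, 190, 189, 125, 86, 90, 98, 99, 98, 94, 94, 92, 95]
[202, 185, 168, 154, 151, 142, 148, 127, 77, 54, 81, 81, 82, 81, 83, 82, 84, 84, 81, 81, 82, 90, 88, 90, 88, 85, 88, 88, 92, 92, 91, 90, 87, 88, 87, 86, 91, 88, 89, 90, 89, 91, 88, 91, 91, 98, 100, 93, 93, 94, 98, 96, 97, 94, 94, 92, 94, 94, 95, 92, 93, 91, 107, 111, 110, 110, 109, 107, 109, 94, 85, 86, 90, 86, 92, 92, 92, 91, 87, 90]
[184, 185, 179, 185, 181, 180, 181, 186, 190, 143, 122, 106, 125, 177, 182, 182, 183, 179, 180, 183, 181, 180, 178, 182, 181, 178, 182, 181, 179, 178]
[ 87  85  87  86  88  89  90  83  84 107 106 103 109 109 106 108 104 104
 102 105] [100  97  96  98  96  96 108  98  78  88  88  85  84  83  83  81  85  85
  86  90]
```

Slot centre is at tool (y 73.4, z −4.2) mm. Slot angle is −0.315 rad, and the paddle's axis lies within 0.5 mm of the tool axis. I'll come in about 12° short of the slots, as the task asks, and turn under light pressure.

Call:
arm_command([
  [[0,15,-1,0],[0,25,-1,0],[0,22,-1,0],[0,12,-1,0],[0,0,0,-0.1],[20,0,0,0],[30,0,0,0],[30,0,0,0],[20,0,0,0],[10,0,0,0]],
])

```text
t: 8.35
tcp_pos: [0.5014, -0.2942, 0.2359]
tool_rot: [-0.446, 0.548, 0.448, 0.548]
force: [0.4, 0.1, -3.0]
finger_gap: 0.13
```

Run:
```python
from h import *
s=status.sense();c=cam('wrist',s)
M=R.from_quat(s['tool_rot']).as_matrix()
print(s['t'],s['tcp_pos'],s['q'],s['force'],s['ft_torque'])
P=np.array([.5022,-.2949]);print(delta(s,[*P,.2],None)[0])
a=im=snapshot('scene');b=snapshot('wrist')
o=np.hstack([cv2.resize(a[260:390,80:230],(400,347),interpolation=cv2.INTER_CUBIC),cv2.resize(b[100:360,170:470],(400,347))])
cv2.imwrite('pics/a4.png',o[:,:,::-1])
```

```text
8.35 [ 0.5014 -0.2942  0.2359] [-0.7229  0.44    1.5113  0.0002  1.1939 -2.0917] [ 0.3677  0.0618 -3.0001] [ 0.0194  0.0685 -0.0152]
[35.8711 -1.0457 -0.5782]
```

View pics/a4.png

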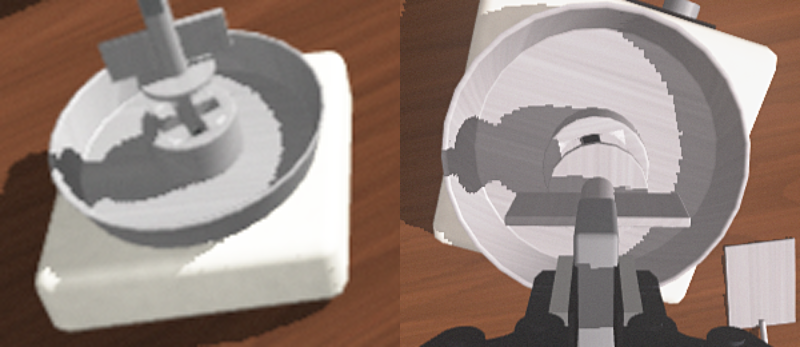

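The foot hangs just above the boss, centred on the cross slots. I'll lower it gently to contact.

Call:
arm_command([
  [[8,0,0,0],[6,0,0,0],[4,0,0,0],[2,0,0,0],[1,0,0,0],[0,0,0,0]],
])

```text
t: 9.05
tcp_pos: [0.5022, -0.295, 0.2172]
tool_rot: [-0.447, 0.548, 0.447, 0.548]
force: [-0.6, 0.5, -4.0]
finger_gap: 0.134
```

Call:
arm_command([
  [[1,0,0,0],[1,0,0,0],[1,0,0,0],[0,0,0,0]],
])

```text
t: 9.45
tcp_pos: [0.502, -0.2949, 0.214]
tool_rot: [-0.447, 0.548, 0.447, 0.548]
force: [0.5, 0.1, -3.9]
finger_gap: 0.13
```

Call:
arm_command([
  [[1,0,0,0],[1,0,0,0],[0,0,0,0]],
])

```text
t: 9.75
tcp_pos: [0.502, -0.2948, 0.2119]
tool_rot: [-0.447, 0.548, 0.447, 0.548]
force: [0.2, 0.3, -3.4]
finger_gap: 0.13
```

Call:
arm_command([
  [[0.5,0,0,0],[0.5,0,0,0],[0,0,0,0]],
])

```text
t: 10.05
tcp_pos: [0.5022, -0.2949, 0.2111]
tool_rot: [-0.447, 0.548, 0.447, 0.548]
force: [0.2, 0.4, -3.5]
finger_gap: 0.132
```

Call:
arm_command([
  [[0.5,0,0,0],[0.5,0,0,0],[0,0,0,0]],
])

```text
t: 10.35
tcp_pos: [0.5024, -0.2952, 0.2106]
tool_rot: [-0.447, 0.548, 0.446, 0.548]
force: [-1.4, -0.0, 0.2]
finger_gap: 0.135
```

Call:
arm_command([
  [[0.5,0,0,0],[0.5,0,0,0],[0,0,0,0]],
])

```text
t: 10.65
tcp_pos: [0.5026, -0.2955, 0.2102]
tool_rot: [-0.448, 0.548, 0.446, 0.548]
force: [-1.6, -0.2, 4.6]
finger_gap: 0.135
```

The cross rests on the boss, pressing with about 8 N. Now I'll turn it towards the slots.

Call:
arm_command([
  [[0,0,0,-0.04],[0,0,0,-0.04],[0,0,0,-0.04],[0,0,0,0]],
])

```text
t: 11.05
tcp_pos: [0.5016, -0.2945, 0.2082]
tool_rot: [-0.478, 0.52, 0.479, 0.52]
force: [0.5, 0.6, -3.5]
finger_gap: 0.133
```

Call:
arm_command([
  [[0,0,0,-0.035],[0,0,0,-0.03],[0,0,0,-0.03],[0,0,0,0]],
])

```text
t: 11.45
tcp_pos: [0.502, -0.2948, 0.2088]
tool_rot: [-0.503, 0.497, 0.503, 0.497]
force: [-0.2, 0.1, -3.0]
finger_gap: 0.128
```

It has dropped: the force went back to just the weight. I'll lower it onto the pin.

Call:
arm_command([
  [[2,0,0,0],[2,0,0,0],[1,0,0,0],[0,0,0,0]],
])

```text
t: 11.85
tcp_pos: [0.5021, -0.2949, 0.204]
tool_rot: [-0.503, 0.497, 0.503, 0.497]
force: [-0.5, 0.1, -3.4]
finger_gap: 0.13
```

Call:
arm_command([
  [[1.5,0,0,0],[1.5,0,0,0],[1.5,0,0,0],[0,0,0,0]],
])

```text
t: 12.25
tcp_pos: [0.5025, -0.2952, 0.2002]
tool_rot: [0.504, -0.497, -0.503, -0.497]
force: [0.2, 0.1, 4.8]
finger_gap: 0.131
```

Run:
```python
from h import *
s=status.sense();print(s['t'],s['tcp_pos'],s['force'],s['ft_torque'],s['finger_gap'])
```

```text
12.25 [ 0.5025 -0.2952  0.2002] [0.1716 0.0828 4.8234] [ 0.1661  0.2098 -0.0171] 0.13069621315383917
```

The pin is met, as expected after about 8–10 mm. Now I'll push home.

Call:
arm_command([
  [[1.5,0,0,0],[1.5,0,0,0],[1.5,0,0,0],[1.5,0,0,0],[0,0,0,0]],
])

```text
t: 12.75
tcp_pos: [0.5025, -0.2952, 0.1942]
tool_rot: [0.504, -0.497, -0.503, -0.497]
force: [-0.1, 1.0, 6.9]
finger_gap: 0.134
```

Call:
arm_command([
  [[1,0,0,0],[1,0,0,0],[0.5,0,0,0],[0,0,0,0]],
])

```text
t: 13.15
tcp_pos: [0.5029, -0.2953, 0.1941]
tool_rot: [0.504, -0.497, -0.502, -0.497]
force: [-2.7, 3.3, 17.7]
finger_gap: 0.131
```

Call:
arm_command([
  [[1,0,0,0],[0.5,0,0,0],[0,0,0,0]],
])

```text
t: 13.45
tcp_pos: [0.5031, -0.2953, 0.1941]
tool_rot: [0.505, -0.497, -0.502, -0.497]
force: [-4.0, 4.5, 24.4]
finger_gap: 0.136
```

Run:
```python
from h import *
s=status.sense();c=cam('wrist',s);print(s['t'],s['tcp_pos'],s['force'],s['ft_torque'])
a=snapshot('scene');b=snapshot('wrist');cv2.imwrite('pics/w5.png',b[:,:,::-1])
o=np.hstack([cv2.resize(a[250:350,90:210],(480,400),interpolation=cv2.INTER_CUBIC),cv2.resize(b[120:320,236:396],(320,400),interpolation=cv2.INTER_CUBIC)])
cv2.imwrite('pics/a5.png',o[:,:,::-1])
# vane top edge now: slip check (was 262.5..270 at cols 260/380, width 248.5..388)
g=cv2.cvtColor(b,cv2.COLOR_RGB2GRAY);print(g[255:276,380],g[255:276,260],g[262,240:256],g[262,382:396])
```

```text
13.45 [ 0.5031 -0.2953  0.1941] [-3.9634  4.538  24.3516] [ 0.8377  0.8904 -0.0811]
[115 118 117 116 118 118 104 158 210 218 217 219 221 230 181 135 133 135
 131 140 134] [119 121 119 116 117 121 134 137 139 138 137 135 116 204 223 216 219 221
 218 220 217] [218 219 218 218 217 218 217 222 229 120 132 137 141 138 140 141] [160 164 160 165 162 163 166 129 130 135 131 137 135 134]
```

View pics/a5.png

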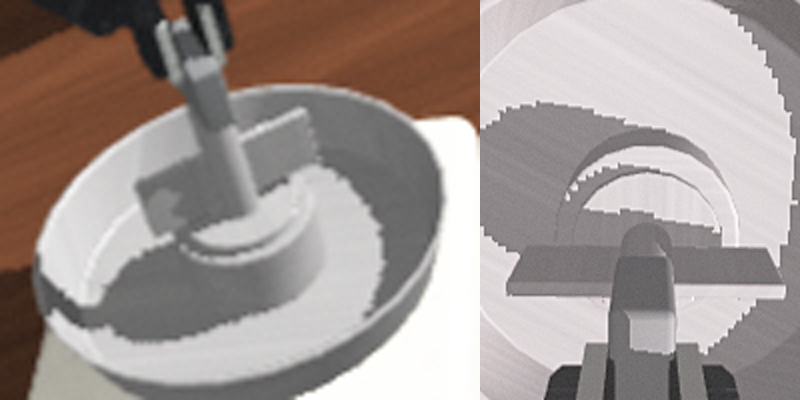

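The collar sits on the boss with no visible slip; the TCP is at 0.1941 against the expected home of about 0.194. There is about 6 N of side load, so I'll relieve it with a small sideways shift and see whether it settles any lower.

Call:
arm_command([
  [[0,0.5,0.5,0],[0,0.5,0.4,0],[0,0,0,0],[0,0,0,0]],
])

```text
t: 13.95
tcp_pos: [0.5027, -0.2951, 0.194]
tool_rot: [0.505, -0.497, -0.501, -0.497]
force: [-3.2, 2.9, 23.0]
finger_gap: 0.135
```

Run:
```python
from h import *
s=status.sense();M=R.from_quat(s['tool_rot']).as_matrix();print(s['t'],s['tcp_pos'],s['force'],s['ft_torque'],s['finger_gap']);print(M)
b=snapshot('wrist');g=cv2.cvtColor(b,cv2.COLOR_RGB2GRAY);print(g[255:276,380],g[255:276,260])
a=snapshot('scene');t=snapshot('top')
o=np.vstack([cv2.resize(a[285:335,120:190],(560,400),interpolation=cv2.INTER_CUBIC),cv2.resize(t[205:290,215:365],(560,200))])
cv2.imwrite('pics/a6.png',o[:,:,::-1])
```

```text
13.95 [ 0.5027 -0.2951  0.194 ] [-3.1734  2.9173 23.0448] [ 0.6022  0.6025 -0.0612] 0.1350964825077777
[[ 0.0049 -0.9999 -0.0123]
 [-0.0039 -0.0124  0.9999]
 [-1.     -0.0048 -0.0039]]
[117 116 121 116 115 117 108 153 204 219 218 217 223 229 188 137 131 129
 128 139 135] [118 119 117 117 118 112 132 136 139 135 135 133 124 179 217 218 219 219
 221 219 218]
```

View pics/a6.png

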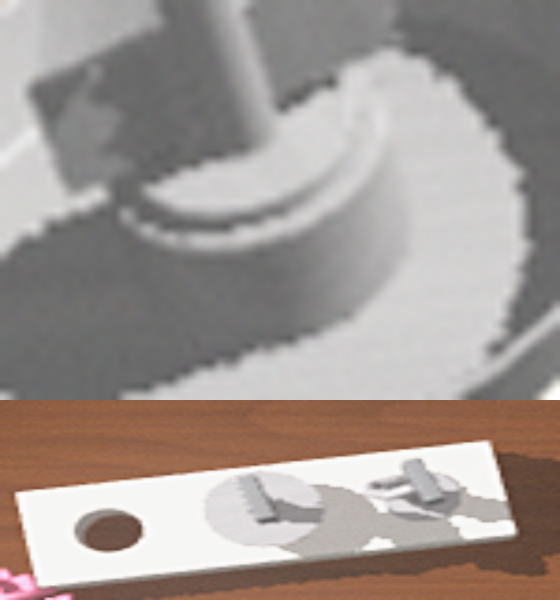

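The collar (its dark 6 mm side band even all round) lies on the boss rim. The disc and hook tools are undisturbed and the paddle's hole is empty. Tilt is about 0.35° and the push is steady, so I'll hand it in.

```bash
python3 -c "
from station import ticket,status
print(ticket.sign_off());s=status.sense();print(s['t'],s['tcp_pos'],s['force'],s['finger_gap'])"
```

```text
the job is handed in; nothing more can be done
None
the job is handed in; nothing more can be done
```

The paddle is home in the drive socket, and I handed the job in at about 14 s with the arm still gripping and pressing. I lifted it from the rack and stood it in the socket about 12° off the slots. Turned under about 8 N, the foot dropped in, and I pushed it down against the ejector spring.

**Last checks:**
- **Height:** TCP was at 0.194 m, the expected home height. It held there while the push rose to about 26 N net.
- **Grip:** the paddle had not slipped, and the tilt was about 0.35°.
- **Picture:** the collar looked flush on the boss, and the disc and hook tools were still in the rack. I did not check the other things on the counter again at the end.

**What disagreed:** the travel from resting on the boss to home measured about 17 mm, not the nominal 18 mm. About 4 N of side load was also left, reduced from about 6 N. The sign-off gave no verdict, and no state could be read after it.

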